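Put the washed serving paddle away under the weighted arm

TASK

Take the wooden serving paddle out of the draining stand and put it away in the flat holder: slide it, blade first, under the weighted arm so that it lies flat on top of the paddle already there, fully home against the back stop with its handle sticking out of the mouth above the other handle. Leave the stored paddle in its place under it, let the arm rest on the new one, and do not disturb the other things on the worktop.

Things in the scene. Friction and masses are not known exactly. Their poses are not given: they have to be found in the camera images.
- paddle_center (a point): Centre (half-way along and through) of the loose wooden paddle that starts in the draining stand, 180 mm long, 10 thick, 0.09 kg. x axis from handle to blade, y across, z through the thickness. Blade 56 wide, x = -10 to +90 mm, half-round front edge; handle 24 wide, x = -90 to -10. Both faces alike. It lies on the stand's slope, handle in the socket: draw it along its own +x 85 mm to free it.
- paddle_handle (a point): Point on the axis of that paddle's handle, 60 mm behind its centre (30 mm from the handle's end), half-way through the thickness; same axes.
- stand: Fixed draining stand; origin at the centre of the underside of its 175 x 70 x 8 base, x axis towards its high end. A 30 wide steel rail rises towards +x at 0.35 rad (20 degrees), from z = 26 mm at x = -85 to z = 84 at x = +75. The blade on it overhangs the rail by 13 mm each side; nothing stands beside the blade.
- stand_socket (a point): Centre of the mouth of the stand's closed socket, which boxes in the lowest 77 mm of the rail (42 wide outside, 31 x 16 inside, closed at the low end) and encloses all but 5 mm of the handle; only the blade can be gripped there.
- holder_mouth (a point): Middle of the holder's mouth, on its floor (holder x = -60). Guide flaps flare out from it to x = -75, 36 high.
- holder_stop (a point): Foot of the holder's back stop face (holder x = +50), on the floor; its top is 28 above the worktop. A paddle fully home has its front edge against it, so its centre at holder x = -40, y = 0 and its handle projecting from x = -50 to -130; centre 11 above the worktop for the first paddle, 21 for one lying on it.
- holder: Fixed flat wooden holder; origin at the centre of its underside, z up, +x the direction in which paddles are pushed in. Floor 6 above the worktop; side walls 64 apart inside, 6 thick, 40 high, x = -60 to +82: they leave no room for fingers beside a blade.
- press_arm (a joint): Angle (rad) of the weighted steel arm (0.3 kg, hidden mass within 0.8 to 1.3 times) hinged across the back of the holder at x = +72, 32 above the worktop, swinging up towards 0.6; it has no catch and falls shut by its weight. 0: its foot rests on one paddle; about 0.11: on two.
- press_foot (a point): Underside of the arm's foot, a 12 mm round bar across the holder, 92 mm in front of the hinge (at the start holder x = -20, 16 above the worktop). From it a 50 wide plate slopes forward and up at 25 degrees to a lip at x = -58, 33 high: a paddle on the stored one, pushed in, runs under it and lifts the arm with 3 to 10 N. Arm's top under 75 high.
- stored_paddle_center (a point): Centre of the like paddle already in the holder: loose, blade under the arm, against the back stop, handle out at the mouth, top face 16 above the worktop; same axes as the other paddle.
- paddle: The loose paddle again; origin at the centre of its length on its underside (5 mm below its centre).
- lemon: Bystander: lemon, 83 x 58 x 58, origin under its centre.
- apple: Bystander: apple, 77 across, origin under its centre.
- tape_roll: Bystander: roll of tape lying flat, 98 across, 25 high, origin under its centre.
- salt_shaker: Bystander: salt shaker, 44 across, 90 high, origin under its centre.
- pepper_mill: Bystander: wooden pepper mill, 58 across, 170 high, origin under its centre.
- honey_jar: Bystander: honey jar, 65 across, 86 high, origin under its centre.
Mind the look-alikes: they are no part of the job. Leave any orange look-alike of the part that bears stored_paddle_center alone.

How it is judged (in metres and radians):
At the end, for the whole second after the job is handed in: The paddle lies flat (within 0.09 rad) on the stored one under the arm, blade in and handle out, its front edge within 7 mm of the back stop; the arm rests on it (joint 0.08 to 0.15), the stored paddle is still below within 10 mm of home, and all is at rest (x of paddle_center in the frame of holder between -0.047 and -0.034 m and y of paddle_center in the frame of holder between -0.008 and 0.008 m and z of paddle_center in the frame of holder between 0.017 and 0.0255 m and x of paddle_handle in the frame of holder below -0.08 m and angle between the z axis of paddle_center and the z axis of holder, either way round below 0.09 rad and value of joint press_arm between 0.08 and 0.15 rad and x of stored_paddle_center in the frame of holder between -0.05 and -0.034 m and z of stored_paddle_center in the frame of holder between 0.008 and 0.0135 m and linear speed of paddle below 0.02 m/s); the robot touches nothing.
It fails at once if a bystander is moved more than 30 mm (distance of any of lemon, apple, tape_roll, salt_shaker, pepper_mill, honey_jar from where it was at the start of the episode above 0.03 m).
It also fails if it takes over 56 s, if anything falls off the work surface, if the arm or the gripper's body presses on something with over 40 N, if the wrist force passes 120 N, or if a joint passes its speed limit or range.

ROBOT

A 6-joint arm with a two-finger parallel gripper is mounted at the origin on the work surface; the furniture and walls round the work are solid. World frame = base frame: x ahead of the robot, y to its left, z up, the work surface at z = 0. Lengths are in mm, angles in rad, forces in N, time in s.
With the tool pointing down it reaches from about 375 to 750 mm from the base axis. Payload 9 kg.
Tool frame: the origin (TCP) lies between the finger pads; the fingertips stand 17 mm ahead of it and the grasp point (between the pads) lies 2 mm behind it; z points along the fingers, y is the direction in which the jaws open and shut (so a half turn about z gives the same grasp; the last joint's range is limited). The gripper opens to 85 mm and grips with 20 to 120 N. Pads are 22 mm wide; open, the fingers measure 114 mm over their backs; the gripper's body (76 mm by 85 mm) begins 54 mm behind the grasp point. The pads swing forward as they close: fully open they stand 13 mm farther back than shut.
Start: joints at [-1.517, 0.104, 0.097, 1.564, 0, 1.353], TCP at [161.088, -578.001, 248.331] pointing down, gripper open.
Joint ranges: [-2.99, 2.99], [-0.84, 1.86], [-1.1, 1.16], [-1.84, 2.11], [-1.51, 1.56], [-3.14, 3.14]. Speed limits (rad/s): [2.22, 2.22, 2.57, 3.14, 3.14, 3.14].

INTERFACE

Orientations are given as a 3x3 rotation matrix whose columns are the frame's x, y, z axes.
In Python, from plant import bot, grab_frame, workorder gives the robot as it stands.
- The arm moves only by the shell command python3 -m crank 'ROWS'. ROWS is JSON, a list that holds one entry, the list of rows, each a list of 5 numbers: the finger opening in cm, from 0 to 8.54, then the shift along the tool's x, y, z in cm, then the turn about the tool's z in degrees. In form: [[[hand, x, y, z, roll], ...]]. A call has 1 to 10 rows; each row shifts and turns the commanded pose from where the row before left it, along the tool's axes as they then stand; what a row does not reach is not made up. A row lasts 1/10 s, in which the tool goes at most 50 mm and 8.59 degrees, less where a joint would pass 70% of its speed; a pose out of reach is approached as far as the arm can. A call is refused whole if a number of a shift passes 5 or a number of a turn 8.59, either way. A call with a gripper value outside its range is refused whole. The fingers move at their own pace and stop on an object; the grip force is fixed at half the most. Time passes only in rows, so rows that do not move let the fingers close. It gives the time, the measured TCP pose, the force and the opening at its end, in the units of the state.
- bot.get_state(): the state, without advancing time (a new reading comes with each control period).
- grab_frame(name): name is "scene" or "top" or "wrist"; returns a dict with "img" (400x640x3 uint8, blue, green, red), "mtx" (3x3 intrinsics, pixels), "extrinsics" (4x4, takes a point from camera to world coordinates). Camera axes: x right, y down, z forward; pixel columns grow to the right and rows downward; lengths in mm; the calibration is good to about 2 mm. The wrist camera is an equidistant fisheye: a pixel r from the principal point sees the ray r / f radians off the axis. A picture is of the moment at which its call begins. There is no depth.
- workorder.finish_job(): hands the job in, once; it reports no verdict.
The state is a dict: "clock": time; "joint_pos": joint angles; "qvel": joint speeds; "tau": joint torques, N m; "tcp_pos": TCP position; "tcp_rot": TCP orientation; "force": force on the tool from outside, world axes, zero at the start; "wrist_torque": the same for the moment, N m; "width": finger opening in mm.
Only numpy, scipy, OpenCV 4.12 (cv2) and the standard library are available. Lean on these libraries where they do the work, as an engineer would, in place of code of your own. Each camera call takes 0.05 s, during which the arm holds its last target.

## Working session

There is one attempt and no reset: what is moved stays moved. The work goes in short steps, Python scripts to look and compute and a shell command to move; the robot and the scene stay as the last step left them, time stands still between calls to the robot, and variables do not carry over. Pictures are saved under pics/ and viewed, and the job is handed in when it is done.

```bash
ls; mkdir -p pics
python3 - <<'E'
from plant import bot, grab_frame
import cv2
s=bot.get_state()
for k in s: print(k,s[k])
for n in ("scene","top","wrist"):
    f=grab_frame(n); cv2.imwrite(f"pics/{n}0.png",f["img"]); print(n,f["mtx"],f["extrinsics"])
E
```

```text
pics
clock 0.0
joint_pos [-1.51666557e+00  1.04703893e-01  9.64521073e-02  1.56391616e+00
 -6.38328318e-05  1.35308408e+00]
qvel [-0.00161592  0.00018955  0.00108768  0.00019814 -0.00101147 -0.00022313]
tau [-1.00108649e-03 -5.56935239e+01  5.03644109e+01  1.71633193e-02
 -4.50500747e-04  5.86644440e-07]
tcp_pos [ 161.0702394  -577.63578288  247.51018793]
tcp_rot [[ 9.63277678e-01  2.68507163e-01 -1.37950038e-04]
 [ 2.68507097e-01 -9.63276737e-01  1.36615975e-03]
 [ 2.33939616e-04 -1.35303175e-03 -9.99999057e-01]]
force [-0.98160348 -0.01395984  0.47976934]
wrist_torque [-0.01042854  0.01282837 -0.00844146]
width 85.54913654379939
scene [[407.4391909    0.         318.20072524]
 [  0.         407.4391909  196.67093089]
 [  0.           0.           1.        ]] [[-5.56190593e-01 -5.69481996e-01  6.05262159e-01 -3.07927317e+02]
 [-8.30873439e-01  3.96260859e-01 -3.90674622e-01  4.29476185e+02]
 [-1.73595394e-02 -7.20185801e-01 -6.93564026e-01  9.52352367e+02]
 [ 0.00000000e+00  0.00000000e+00  0.00000000e+00  1.00000000e+00]]
top [[503.07680467   0.         320.63596699]
 [  0.         503.07680467 200.60313542]
 [  0.           0.           1.        ]] [[-1.66150505e-02 -9.86734869e-01  1.61487578e-01  1.68800152e+02]
 [-9.96461284e-01  2.96505024e-02  7.86495787e-02 -2.24493031e+02]
 [-8.23944696e-02 -1.59609353e-01 -9.83735740e-01  1.86198462e+03]
 [ 0.00000000e+00  0.00000000e+00  0.00000000e+00  1.00000000e+00]]
wrist [[309.70691629   0.         320.69401059]
 [  0.         309.70691629 201.67235336]
 [  0.           0.           1.        ]] [[ 2.67380563e-01 -9.13205762e-01 -3.07510766e-01  2.41327115e+02]
 [-9.63591001e-01 -2.53444108e-01 -8.51966414e-02 -5.56147672e+02]
 [-1.34728056e-04  3.19094533e-01 -9.47722882e-01  3.73918692e+02]
 [ 0.00000000e+00  0.00000000e+00  0.00000000e+00  1.00000000e+00]]
```

View pics/scene0.png

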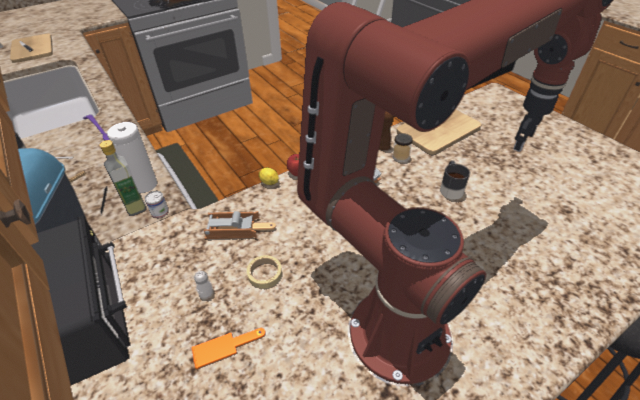

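View pics/top0.png

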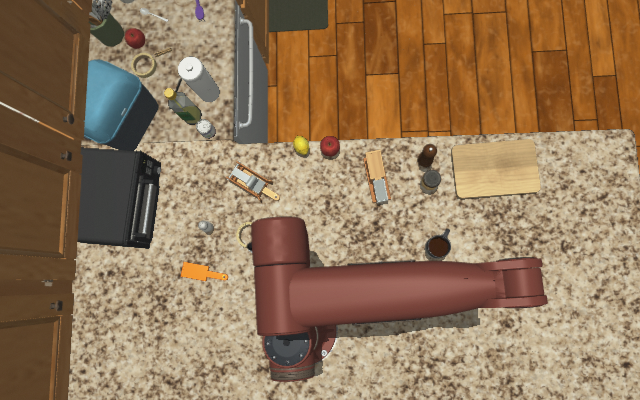

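View pics/wrist0.png

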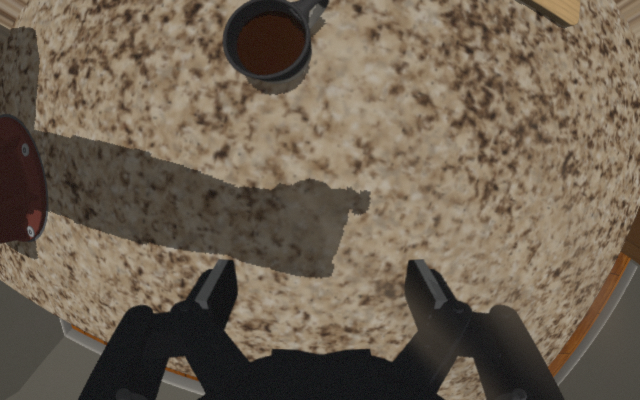

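Run:
```python
import cv2,numpy as np
t=cv2.imread("pics/top0.png"); s=cv2.imread("pics/scene0.png")
a=cv2.resize(t[140:220,215:295],None,fx=5,fy=5,interpolation=cv2.INTER_CUBIC)
b=cv2.resize(t[140:220,335:415],None,fx=5,fy=5,interpolation=cv2.INTER_CUBIC)
cv2.imwrite("pics/crop1.png",np.hstack([a,b]))
a=cv2.resize(s[190:260,190:300],None,fx=7,fy=7,interpolation=cv2.INTER_CUBIC)
cv2.imwrite("pics/crop2.png",a)
```

```text
(no output)
```

View pics/crop1.png

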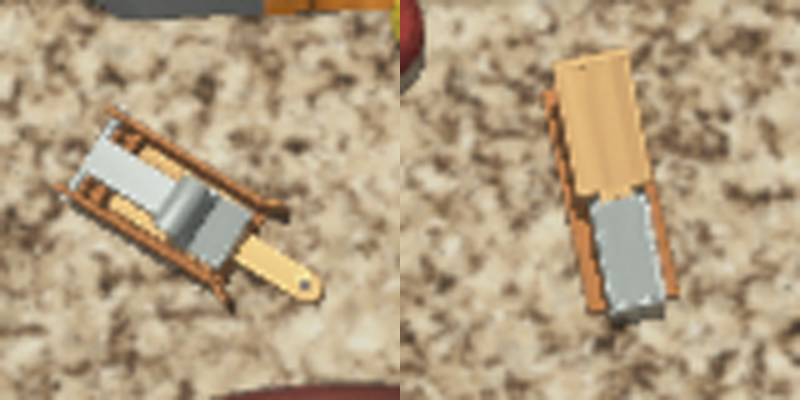

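View pics/crop2.png

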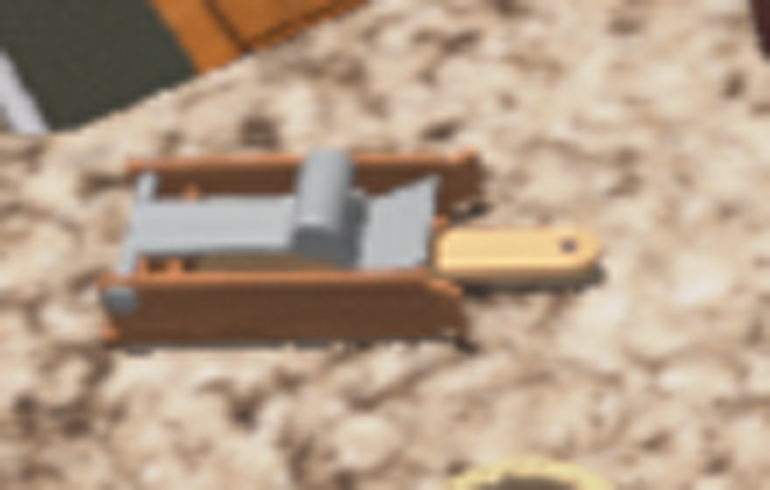

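```bash
cat > h.py <<'E'
import numpy as np, cv2
from plant import bot, grab_frame
def ray(f,uv,fish=False):
    K=f["mtx"];T=f["extrinsics"]
    x=(uv[0]-K[0,2])/K[0,0];y=(uv[1]-K[1,2])/K[1,1]
    if fish:
        r=np.hypot(x,y); d=np.array([x/r*np.sin(r),y/r*np.sin(r),np.cos(r)]) if r>0 else np.array([0,0,1.])
    else: d=np.array([x,y,1.])
    return T[:3,3],T[:3,:3]@d
def onz(f,uv,z,fish=False):
    o,d=ray(f,uv,fish); return o+d*(z-o[2])/d[2]
E
python3 - <<'E'
from h import *
f=grab_frame("top")
for n,uv,z in [("stored end",(278.5,198),16),("hold mouthL wall",(267,182.5),40),("hold backR?",(227,177.5),40),("hold backL",(238,161.5),40),
 ("base",(290,345),0),("bladefront L",(366.5,152),98),("bladefront R",(380.5,150),98),("sock mouthL",(373.5,180),70),("sock mouthR",(386.5,178.5),70),
 ("sock lowL",(376.5,202),40),("sock lowR",(388,200.5),40),("lemon",(301,146),30),("apple",(330,147),38),("mill",(428,155),80),("jar",(431,181),80),("tape",(245,237),25)]:
    print(n,onz(f,uv,z).round())
E
```

```text
stored end [487.  82.  16.]
hold mouthL wall [542. 121.  40.]
hold backR? [567. 274.  40.]
hold backL [627. 232.  40.]
base [-51.  44.   0.]
bladefront L [ 630. -252.   98.]
bladefront R [ 636. -302.   98.]
sock mouthL [ 533. -274.   70.]
sock mouthR [ 537. -321.   70.]
sock lowL [ 457. -283.   40.]
sock lowR [ 461. -325.   40.]
lemon [681.  -7.  30.]
apple [ 670. -117.   38.]
mill [ 616. -471.   80.]
jar [ 520. -477.   80.]
tape [342. 207.  25.]
```

```bash
python3 -m crank '[[[8.5,4.4,-1.6,0,0],[8.5,4.4,-1.6,0,0],[8.5,4.4,-1.6,0,0],[8.5,4.4,-1.6,0,0],[8.5,4.4,-1.6,0,0],[8.5,4.4,-1.6,0,0],[8.5,4.4,-1.6,0,0],[8.5,4.4,-1.6,0,0],[8.5,4.4,-1.6,0,0],[8.5,0,0,0,7]]]'
python3 - <<'E'
from h import *
for n in ("wrist","top"):
    f=grab_frame(n); cv2.imwrite(f"pics/{n}1.png",f["img"])
    np.savez(f"{n}1.npz",**f)
s=bot.get_state(); print(s["clock"],s["tcp_pos"],s["tcp_rot"],s["joint_pos"])
E
```

```text
clock: 1.2
tcp_pos: [507.4, -329.1, 247.9]
tcp_rot: [[0.988, 0.154, 0.001], [0.154, -0.988, 0.001], [0.001, -0.001, -1.0]]
force: [-1.0, -0.9, -0.8]
width: 84.7
1.3 [ 504.68092102 -331.88903784  247.877724  ] [[ 9.88756263e-01  1.49534966e-01 -5.89018883e-04]
 [ 1.49535168e-01 -9.88756358e-01  3.14125389e-04]
 [-5.35423436e-04 -3.98672483e-04 -9.99999777e-01]] [-7.97856124e-01  1.17306914e-01  1.10577351e-01  1.56470291e+00
 -2.02319662e-04  2.19363854e+00]
```

View pics/wrist1.png

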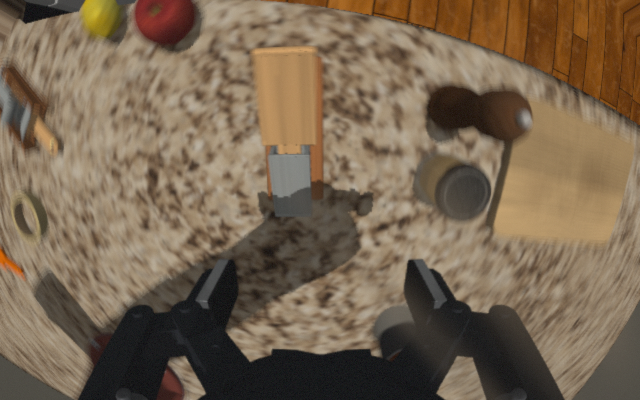

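View pics/top1.png

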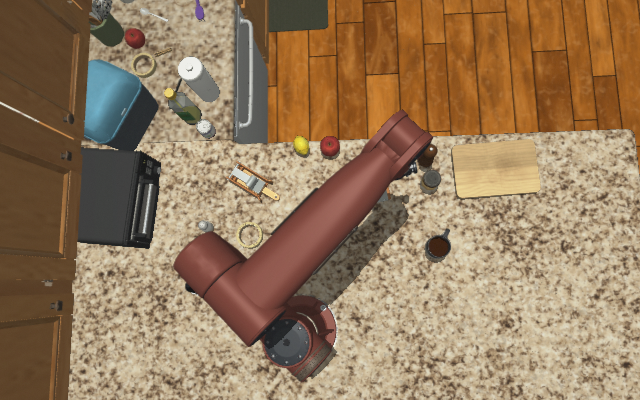

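Run:
```python
from h import *
f=grab_frame("wrist"); np.savez("wrist2.npz",**f)
im=f["img"]; c=cv2.resize(im[35:225,225:355],None,fx=3,fy=3,interpolation=cv2.INTER_CUBIC); cv2.imwrite("pics/w2c.png",c)
s=bot.get_state(); print(s["clock"],s["tcp_pos"])
hsv=cv2.cvtColor(im,cv2.COLOR_BGR2HSV); print(hsv[100,285],hsv[100,317],hsv[185,290],hsv[148,285])
```

```text
1.35 [ 503.99039405 -332.65909582  248.0096546 ]
[ 16 120 181] [ 13 151 149] [ 38   8 136] [ 16 122 186]
```

View pics/w2c.png

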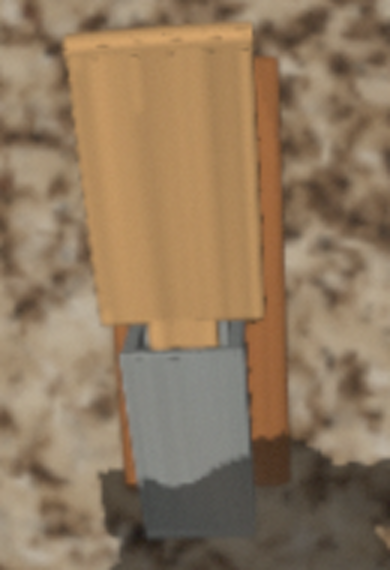

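Run:
```python
from h import *
f=dict(np.load("wrist2.npz"))
def P(c,r,z): return onz(f,(225+c/3,35+r/3),z,True)
bl=P(101,323,63.5);br=P(262,318,63.5);fl=P(70,52,96);fr=P(253,42,96)
sl=P(122,352,57.5+5); sr=P(247,350,62.5)
for n,p in zip("bl br fl fr sl sr".split(),(bl,br,fl,fr,sl,sr)): print(n,p.round(1))
print("widths",np.linalg.norm(bl-br),np.linalg.norm(fl-fr),np.linalg.norm(sl-sr))
b=(bl+br)/2;F=(fl+fr)/2
d=F-b;print("len",np.linalg.norm(d),"ang",np.degrees(np.arctan2(d[1],d[0])),np.degrees(np.arctan2(br[0]-bl[0],bl[1]-br[1])), np.degrees(np.arctan2(fr[0]-fl[0],fl[1]-fr[1])))
u=d/np.linalg.norm(d)
print("x=20 top pt",b+30*u)
```

```text
bl [ 536.9 -263.8   63.5]
br [ 545.9 -317.9   63.5]
fl [ 623.5 -249.6   96. ]
fr [ 632.2 -303.4   96. ]
sl [ 527.6 -272.    62.5]
sr [ 534.2 -314.4   62.5]
widths 54.81531492612747 54.45605409095906 42.90104256707839
len 93.49263059426326 ang 9.43527020570927 9.477190581544571 9.27387362895916
x=20 top pt [ 569.1273575  -286.23877918   73.92862944]
```

```bash
python3 -m crank '[[[8.5,0,0,0,-0.9],[8.5,3.7,-1.75,1,0],[8.5,3.7,-1.75,1,0],[8.5,0,0,4,0],[8.5,0,0,3,0],[8.5,0,0,0,0],[8.5,0,0,0,0]]]'
python3 - <<'E'
from h import *
f=grab_frame("wrist"); cv2.imwrite("pics/w3.png",f["img"])
f=grab_frame("top"); np.savez("top3.npz",**f); cv2.imwrite("pics/t3.png",cv2.resize(f["img"][140:260,180:310],None,fx=5,fy=5,interpolation=cv2.INTER_CUBIC))
s=bot.get_state(); print(s["clock"],s["tcp_pos"],s["tcp_rot"],s["width"],s["joint_pos"])
E
```

```text
clock: 2.05
tcp_pos: [570.4, -286.9, 158.9]
tcp_rot: [[0.986, 0.165, -0.0], [0.165, -0.986, 0.0], [-0.0, -0.0, -1.0]]
force: [-0.2, 0.5, 1.3]
width: 84.8
2.15 [ 571.52334395 -287.5883277   160.86548053] [[ 0.98640091  0.16433899  0.00243581]
 [ 0.16434407 -0.98640093 -0.00205669]
 [ 0.00206469  0.00242903 -0.99999492]] 84.89497614905895 [-6.70130260e-01  2.22007173e-01  6.83995900e-02  1.41400231e+00
 -9.90551550e-05  2.30637138e+00]
```

View pics/w3.png

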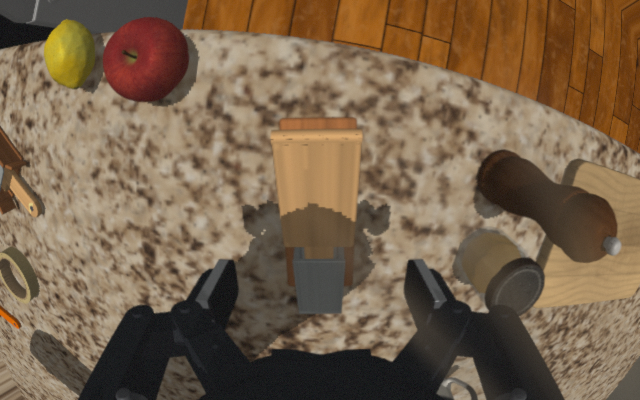

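View pics/t3.png

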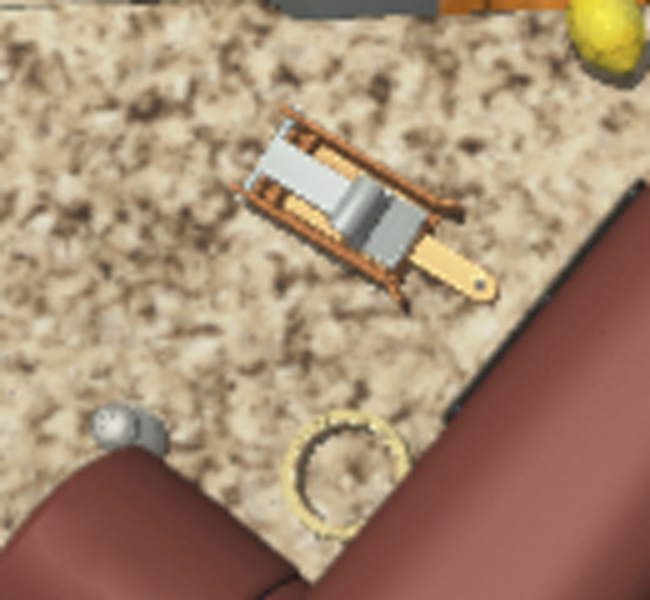

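```bash
python3 -m crank '[[[8.5,0,0.1,3,0],[8.5,0,0,3,0],[8.5,0,0,1.5,0],[8.5,0,0,1,0],[8.5,0,0,0,0],[5.2,0,0,0,0],[5.2,0,0,0,0],[5.2,0,0,0,0],[5.2,0,0,0,0],[5.2,0,0,0,0]]]'
python3 - <<'E'
from h import *
f=grab_frame("wrist"); cv2.imwrite("pics/w4.png",f["img"])
s=bot.get_state(); print(s["clock"],s["tcp_pos"],s["width"],s["force"])
E
```

```text
clock: 3.15
tcp_pos: [572.2, -288.0, 75.4]
tcp_rot: [[0.986, 0.165, 0.002], [0.165, -0.986, -0.002], [0.002, 0.002, -1.0]]
force: [-1.2, 1.2, 7.0]
width: 54.2
3.2 [ 572.23022076 -287.97382116   75.39294386] 54.723392067860836 [-0.88305083  0.22773957  5.47350923]
```

View pics/w4.png

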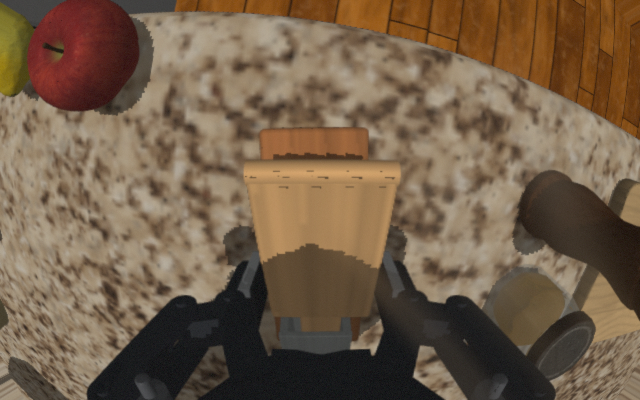

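```bash
python3 -m crank '[[[4.5,0,0,0,0],[4.5,0,0,-0.1,0],[4.5,1,0,-0.38,0],[4.5,1,0,-0.38,0],[4.5,1.1,0,-0.4,0],[4.5,1.1,0,-0.4,0],[4.5,1.1,0,-0.4,0],[4.5,1.1,0,-0.4,0],[4.5,1.1,0,-0.4,0],[4.5,0.5,0,-0.2,0]]]'
python3 - <<'E'
from h import *
f=grab_frame("wrist"); cv2.imwrite("pics/w5.png",f["img"])
s=bot.get_state(); print(s["clock"],s["tcp_pos"],s["width"],s["force"])
E
```

```text
clock: 4.2
tcp_pos: [651.0, -274.1, 104.5]
tcp_rot: [[0.986, 0.165, 0.0], [0.165, -0.986, -0.001], [0.0, 0.001, -1.0]]
force: [-0.7, -0.5, 0.2]
width: 54.3
4.25 [ 651.27235683 -274.03150037  104.61897439] 54.150968029385176 [-0.23663537  0.4286436   1.87947075]
```

View pics/w5.png

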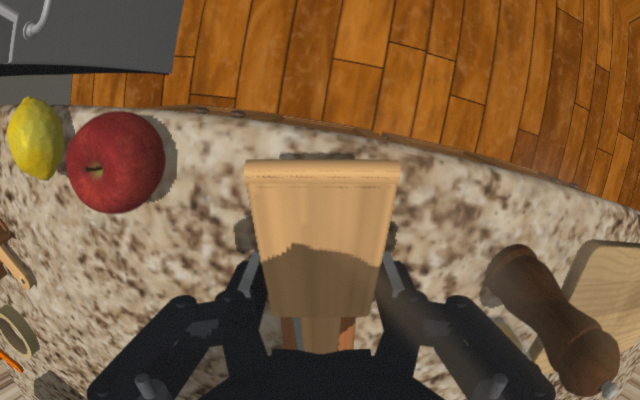

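```bash
python3 -m crank '[[[4.5,0.6,0,-0.22,0],[4.5,0.6,0,-0.22,0],[4.5,0,0,-1,0],[4.5,0,0,-2,0],[4.5,0,0,-2,0],[4.5,0,0,-2,0],[4.5,0,0,-2,0],[4.5,0,0,0,0]]]'
python3 - <<'E'
from h import *
f=grab_frame("wrist"); cv2.imwrite("pics/w6.png",f["img"])
f=grab_frame("scene"); cv2.imwrite("pics/s6.png",f["img"])
s=bot.get_state(); print(s["clock"],s["tcp_pos"],s["width"],s["force"],s["joint_pos"])
f=dict(np.load("top3.npz"))
def P(c,r,z): return onz(f,(180+c/5,140+r/5),z)
for n,c,r,z in [("end",495,293,16),("end mid",478,284,16),("wallL back",287,110,40),("wallL mouth",437,203,40),("wallR back",234,187,40),("wallR mouth",388,282,40),("lipL",427,217,33),("lipR",384,262,33)]:
    print(n,P(c,r,z).round(1))
E
```

```text
clock: 5.05
tcp_pos: [663.3, -272.9, 202.5]
tcp_rot: [[0.986, 0.165, 0.005], [0.165, -0.986, -0.003], [0.004, 0.004, -1.0]]
force: [1.0, -0.0, -0.3]
width: 54.7
5.15 [ 662.26380257 -272.23579273  198.44315484] 54.32860018484231 [-0.63300905  0.22132113 -0.72267715] [-5.72057985e-01  4.67985275e-01  4.33129723e-01  1.53501698e+00
  1.14231058e-04  2.40418224e+00]
end [484.2  79.9  16. ]
end mid [491.4  92.8  16. ]
wallL back [625.2 234.4  40. ]
wallL mouth [549.6 119.6  40. ]
wallR back [567.1 274.4  40. ]
wallR mouth [490.8 156.5  40. ]
lipL [540.7 128.5  33. ]
lipR [507.4 161.   33. ]
```

View pics/s6.png

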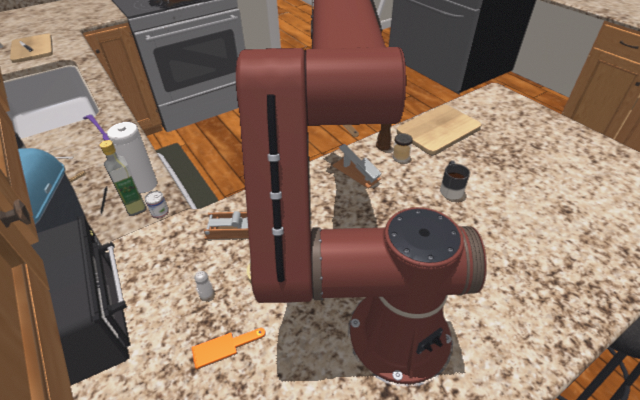

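```bash
python3 -m crank '[[[4.5,-1,-2.4,0,0],[4.5,-1.5,-4,0,0],[4.5,-2,-4.4,0,-7],[4.5,-1.5,-4.6,0,0],[4.5,0,0,0,-8],[4.5,0,0,0,-8],[4.5,0,0,0,-8],[4.5,0,0,0,-8],[4.5,0,0,0,-8],[4.5,0,0,0,0]]]'
python3 - <<'E'
from h import *
f=grab_frame("wrist"); cv2.imwrite("pics/w7.png",f["img"])
f=grab_frame("scene"); cv2.imwrite("pics/s7.png",f["img"])
s=bot.get_state(); print(s["clock"],s["tcp_pos"],s["tcp_rot"],s["width"],s["force"],s["joint_pos"])
p=s["tcp_pos"];R=s["tcp_rot"];print(np.degrees(np.arctan2(R[1,0],R[0,0])), R.T@(np.array([505,-31,0])-p))
E
```

```text
clock: 6.15
tcp_pos: [571.8, -132.8, 196.7]
tcp_rot: [[0.551, 0.835, -0.002], [0.835, -0.551, 0.001], [-0.0, -0.002, -1.0]]
force: [0.7, 0.6, -0.8]
width: 53.9
6.25 [ 571.97980149 -132.91936459  197.19638324] [[ 5.55755845e-01  8.31344501e-01 -1.32722533e-03]
 [ 8.31345524e-01 -5.55755583e-01  5.92601320e-04]
 [-2.44957039e-04 -1.43272448e-03 -9.99998944e-01]] 54.94204103355132 [ 0.3505237  -0.19735159 -0.21514632] [-4.50842352e-01  6.26184559e-02 -3.89356232e-02  1.47069507e+00
 -4.49149340e-05  1.70922608e+00]
56.237207527924625 [  47.554096   -112.04301747  197.34546977]
```

View pics/s7.png

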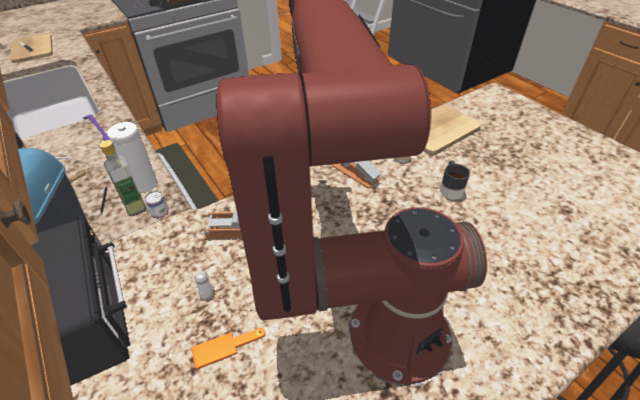

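View pics/w7.png

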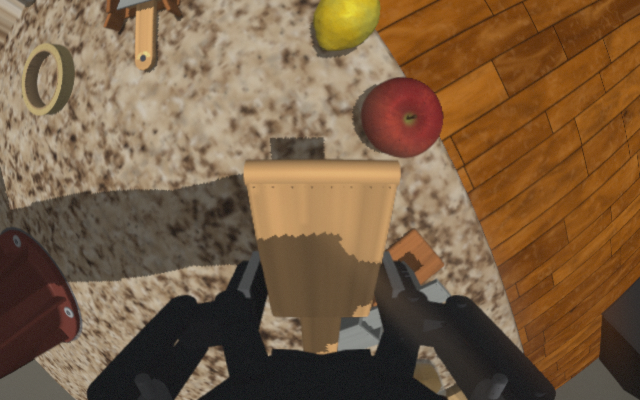

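```bash
python3 -m crank '[[[4.5,1.2,-2.8,0,-0.6],[4.5,1.2,-2.8,0,0],[4.5,1.2,-2.8,0,0],[4.5,1.2,-2.8,0,0],[4.5,0,0,3,0],[4.5,0,0,4,0],[4.5,0,0,3,0],[4.5,0,0,1.5,0],[4.5,0,0,0,0],[4.5,0,0,0,0]]]'
python3 - <<'E'
from h import *
f=grab_frame("wrist"); cv2.imwrite("pics/w8.png",f["img"])
s=bot.get_state(); print(s["clock"],s["tcp_pos"],s["width"],s["force"])
E
```

```text
clock: 7.25
tcp_pos: [505.3, -32.0, 84.4]
tcp_rot: [[0.545, 0.839, 0.001], [0.839, -0.545, -0.0], [0.0, 0.001, -1.0]]
force: [0.3, -0.2, -0.5]
width: 54.5
7.3 [505.78896171 -32.18283708  84.97935769] 53.976602823429836 [ 0.11001334  0.20801899 -0.8559139 ]
```

View pics/w8.png

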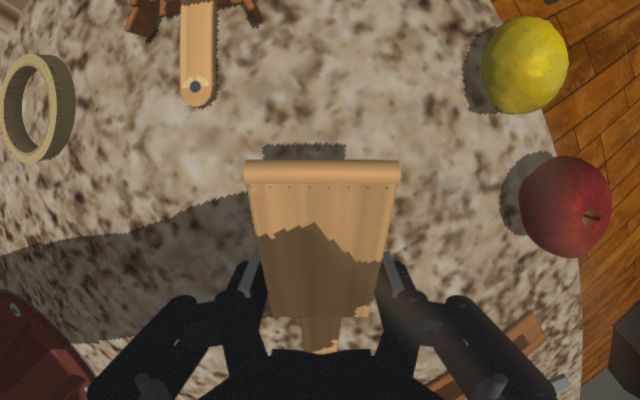

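```bash
python3 -m crank '[[[4.5,0,0,1.5,0],[4.5,0,0,1.5,0],[4.5,0,0,0.5,0],[4.5,0,0,0.5,0],[4.5,0,0,0.5,0],[4.5,0,0,0,0]]]'; python3 -m crank '[[[4.5,0,0,0.5,0],[4.5,0,0,0.5,0],[4.5,0,0,0.3,0],[4.5,0,0,0,0]]]';python3 - <<'E'
from h import *
f=grab_frame("wrist"); cv2.imwrite("pics/w9.png",f["img"])
E
```

```text
clock: 7.9
tcp_pos: [505.1, -32.0, 38.3]
tcp_rot: [[0.543, 0.839, 0.0], [0.839, -0.543, -0.001], [-0.0, 0.001, -1.0]]
force: [0.8, -0.1, 3.4]
width: 54.4
clock: 8.3
tcp_pos: [505.0, -32.0, 25.2]
tcp_rot: [[0.543, 0.839, 0.0], [0.839, -0.543, -0.0], [-0.0, 0.001, -1.0]]
force: [1.7, 0.7, 4.1]
width: 54.8
```

View pics/w9.png

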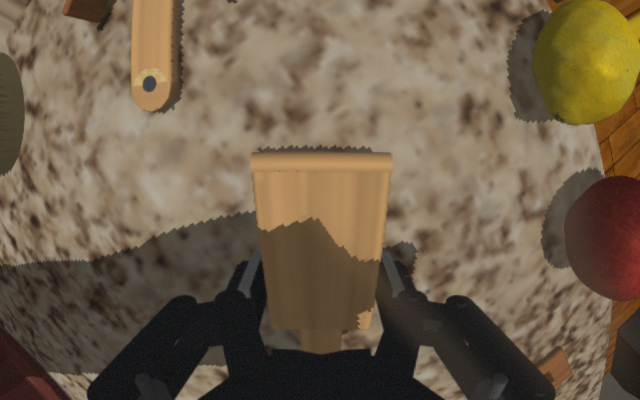

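```bash
python3 -m crank '[[[4.5,0,0,0.3,0],[4.5,0,0,0.2,0],[4.5,0,0,0,0]]]'; python3 -m crank '[[[6.5,0,0,0,0],[7.5,0,0,0,0],[8.5,0,0,0,0],[8.5,0,0,0,0],[8.5,0,0,-3,0],[8.5,0,0,-4,0],[8.5,0,0,-4,0],[8.5,0,0,-3,0],[8.5,0,0,0,0],[8.5,0,0,0,0]]]';python3 - <<'E'
from h import *
f=grab_frame("wrist"); np.savez("wrist10.npz",**f);cv2.imwrite("pics/w10.png",f["img"])
s=bot.get_state(); print(s["clock"],s["tcp_pos"],s["width"],s["force"])
E
```

```text
clock: 8.65
tcp_pos: [504.7, -31.8, 20.1]
tcp_rot: [[0.544, 0.839, -0.0], [0.839, -0.544, -0.0], [-0.0, -0.0, -1.0]]
force: [2.1, 1.3, 3.7]
width: 54.3
clock: 9.65
tcp_pos: [505.1, -31.9, 160.6]
tcp_rot: [[0.544, 0.839, 0.001], [0.839, -0.544, -0.0], [0.0, 0.001, -1.0]]
force: [0.2, 0.1, -0.3]
width: 84.9
9.7 [504.47472551 -31.70474691 159.49807979] 85.0909563028502 [-0.8284993   0.38381653 -0.08805858]
```

View pics/w10.png

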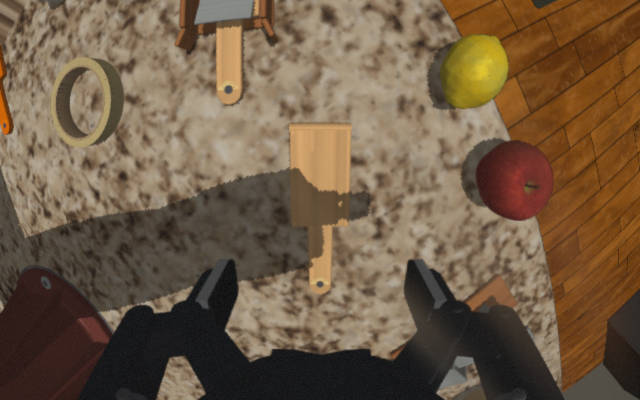

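Run:
```python
from h import *
f=dict(np.load("wrist10.npz"))
im=f["img"]; cv2.imwrite("pics/w10c.png",cv2.resize(im[0:300,160:400],None,fx=2.5,fy=2,interpolation=cv2.INTER_CUBIC)) if 0 else cv2.imwrite("pics/w10c.png",np.hstack([cv2.resize(im[110:300,270:370],None,fx=3,fy=3,interpolation=cv2.INTER_CUBIC),cv2.resize(im[0:114,165:325],None,fx=3,fy=3,interpolation=cv2.INTER_CUBIC).repeat(1,0) if 0 else cv2.copyMakeBorder(cv2.resize(im[0:114,165:315],None,fx=3,fy=3,interpolation=cv2.INTER_CUBIC),0,228,0,0,cv2.BORDER_CONSTANT)]))
```

```text
(no output)
```

View pics/w10c.png

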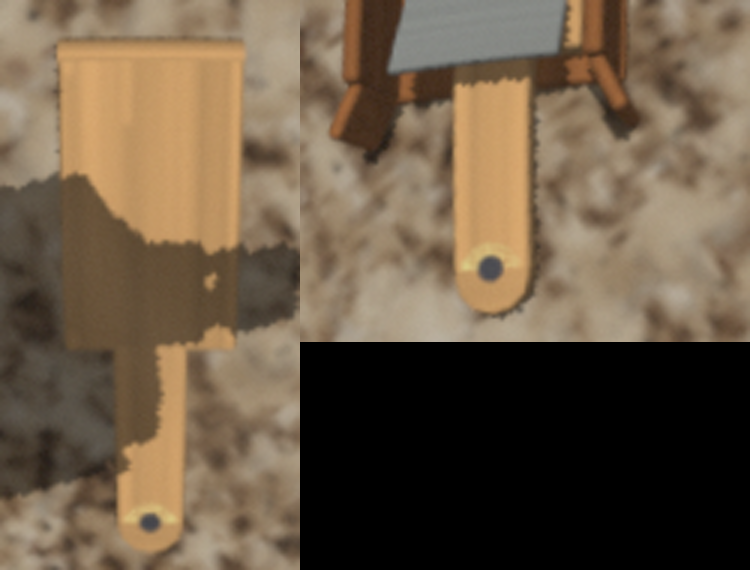

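Run:
```python
from h import *
f=dict(np.load("wrist10.npz"))
P=lambda c,r,z: onz(f,(270+c/3,110+r/3),z,True)[:2]
S=lambda c,r,z: onz(f,(165+c/3,r/3),z,True)[:2]
fm=P(150.5,42,5);e=P(150,552,5);bl=P(67,349,10);br=P(236,348,10);ho=P(150,522,10)
print("len",np.linalg.norm(fm-e),"bw",np.linalg.norm(bl-br),"ang",np.degrees(np.arctan2(*(fm-e)[::-1])),"blade ang",np.degrees(np.arctan2(*(bl-br)[::-1]))-90)
c=(fm+e)/2;u=(fm-e)/np.linalg.norm(fm-e);print("center",c,"handle pt",c-60*u,"hole",ho, "hole x",(ho-c)@u)
h=S(490,268,16);se=S(492,313,11);hl=S(453,85,16);hr=S(534,80,16)
m=(hl+hr)/2
print("stored hole",h,"end",se,"w",np.linalg.norm(hl-hr),"ang",np.degrees(np.arctan2(*(m-se)[::-1])),np.degrees(np.arctan2(*(m-h)[::-1])),np.linalg.norm(m-se))
wl=S(345,80,40);wr=S(625,52,40);print("walls outer",wl,wr,np.linalg.norm(wl-wr),(wl+wr)/2)
wl=S(387,72,40);print(wl)
s=bot.get_state();p=s["tcp_pos"];R=s["tcp_rot"]
print("to handle pt in tool", R.T@np.r_[c-60*u-p[:2],0])
```

```text
len 181.75708961905667 bw 54.905301064699465 ang 56.91412208380267 blade ang 57.319490206050006
center [489.7120343 -57.1494359] handle pt [ 456.95830633 -107.42063346] hole [ 449.30139099 -119.15323608] hole x -74.01007509856561
stored hole [562.18841464  41.36713528] end [555.63749781  29.90035303] w 23.146758719360122 ang 56.80611784799803 55.98377880550138 68.62551501785339
walls outer [557.73539702 105.06186994] [623.86414688  72.40915307] 73.75101000860693 [590.79977195  88.73551151]
[567.94852257 100.58977203]
to handle pt in tool [-8.93815813e+01  1.27978138e+00  2.55198378e-02]
```

Run:
```python
from h import *
f=dict(np.load("wrist10.npz"))
S=lambda c,r,z: onz(f,(65+c/3,r/3),z,True)[:2]
h=S(490,268,16);se=S(492,313,11);hl=S(453,85,16);hr=S(534,80,16)
m=(hl+hr)/2
print("stored hole",h,"end",se,"w",np.linalg.norm(hl-hr),"ang",np.degrees(np.arctan2(*(m-se)[::-1])),np.degrees(np.arctan2(*(m-h)[::-1])),np.linalg.norm(m-se))
wl=S(345,80,40);wr=S(627,52,40);print("walls outer",wl,wr,np.linalg.norm(wl-wr),(wl+wr)/2,np.degrees(np.arctan2(*(wl-wr)[::-1]))-90)
```

```text
stored hole [490.0691939   91.66462984] end [481.63525813  80.98943349] w 25.068578828074262 ang 55.03045889789102 55.827641328011424 70.56276607127276
walls outer [491.29873852 159.54502622] [558.18847112 114.62069597] 80.57562768535833 [524.74360482 137.0828611 ] 56.11399065213337
```

```bash
python3 -m crank '[[[8.5,-3,0.1,0,0],[8.5,-3,0,0,0],[8.5,-2.9,0,0,0],[8.5,0,0,4,0],[8.5,0,0,4,0],[8.5,0,0,3,0],[7,0,0,1.5,0],[6,0,0,1,0],[5,0,0,0,0],[4,0,0,0,0]]]';python3 - <<'E'
from h import *
f=grab_frame("wrist"); np.savez("wrist11.npz",**f);cv2.imwrite("pics/w11.png",f["img"])
s=bot.get_state(); print(s["clock"],s["tcp_pos"],s["width"],s["force"])
E
```

```text
clock: 10.7
tcp_pos: [457.3, -107.1, 25.5]
tcp_rot: [[0.544, 0.839, -0.0], [0.839, -0.544, -0.0], [-0.0, 0.0, -1.0]]
force: [0.4, 0.0, 0.9]
width: 40.0
10.75 [ 457.72412734 -107.28362457   26.05232537] 39.99475857374292 [-0.2839635  -0.85377232 -0.10561678]
```

View pics/w11.png

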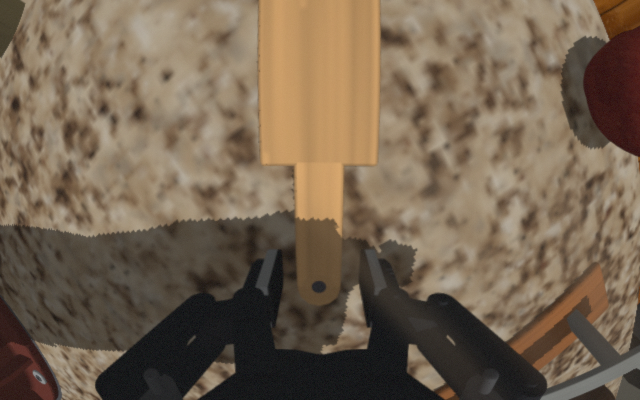

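Paddle handle (col 320, hole at row 287) lies between the pads; lower a little more and close.

```bash
python3 -m crank '[[[4,0,0,0.4,0],[4,0,0,0.25,0],[3,0,0,0,0],[1.5,0,0,0,0],[1.5,0,0,0,0],[1.5,0,0,0,0]]]';python3 -m crank '[[[1.5,0,0,-0.5,0],[1.5,0,0,-1.5,0],[1.5,0,0,-2,0],[1.5,0,0,-2,0],[1.5,0,0,0,0],[1.5,0,0,0,0]]]';python3 - <<'E'
from h import *
f=grab_frame("wrist"); np.savez("wrist12.npz",**f);cv2.imwrite("pics/w12.png",f["img"])
f=grab_frame("scene"); cv2.imwrite("pics/s12.png",f["img"])
s=bot.get_state(); print(s["clock"],s["tcp_pos"],s["width"],s["force"],s["wrist_torque"])
E
```

```text
clock: 11.35
tcp_pos: [457.5, -107.2, 19.1]
tcp_rot: [[0.544, 0.839, 0.0], [0.839, -0.544, -0.0], [-0.0, 0.001, -1.0]]
force: [-0.7, -0.1, 3.3]
width: 22.1
clock: 11.95
tcp_pos: [457.4, -107.2, 78.7]
tcp_rot: [[0.544, 0.839, 0.0], [0.839, -0.544, -0.0], [-0.0, 0.001, -1.0]]
force: [0.3, -0.4, -1.6]
width: 22.3
12.05 [ 456.71207288 -106.77379179   77.73372819] 22.05357613048385 [ 0.11451224 -0.0951309  -0.72659393] [-0.05160093  0.05644559 -0.00836783]
```

View pics/w12.png

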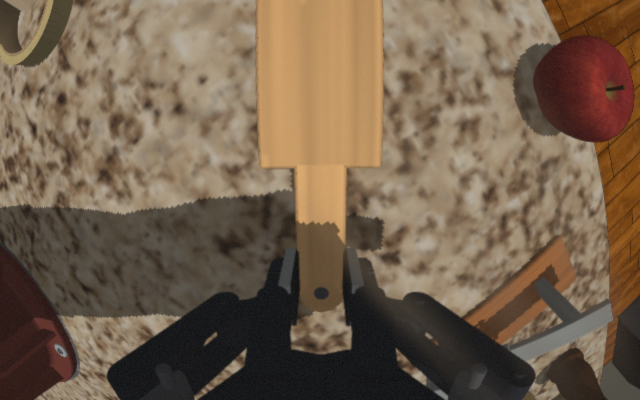

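View pics/s12.png

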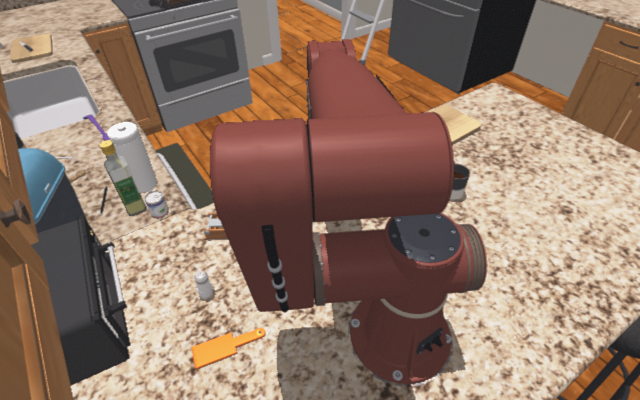

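```bash
python3 -m crank '[[[1.5,0,0,-3,0],[1.5,0,0,-4,0],[1.5,1,1,-4,0],[1.5,3,1,-1,0],[1.5,3.5,1,0,0],[1.5,3.5,1,0,0],[1.5,3.5,0,0,0],[1.5,3.5,0,0,0],[1.5,0,0,0,0],[1.5,0,0,0,0]]]';python3 - <<'E'
from h import *
f=grab_frame("wrist"); np.savez("wrist13.npz",**f);cv2.imwrite("pics/w13.png",f["img"])
cv2.imwrite("pics/w13c.png",cv2.resize(f["img"][0:250,60:310],None,fx=2.4,fy=2.4,interpolation=cv2.INTER_CUBIC))
s=bot.get_state(); print(s["clock"],s["tcp_pos"],s["width"],s["force"],s["wrist_torque"])
E
```

```text
clock: 13.05
tcp_pos: [588.2, 22.9, 197.3]
tcp_rot: [[0.542, 0.84, -0.002], [0.84, -0.542, 0.0], [-0.001, -0.002, -1.0]]
force: [-0.1, -0.6, -0.5]
width: 22.3
13.1 [588.07301239  22.16613184 197.64202753] 21.932647604529578 [-0.94876864  0.09456134 -0.49004472] [-0.06627348  0.01455427  0.03146941]
```

View pics/w13.png

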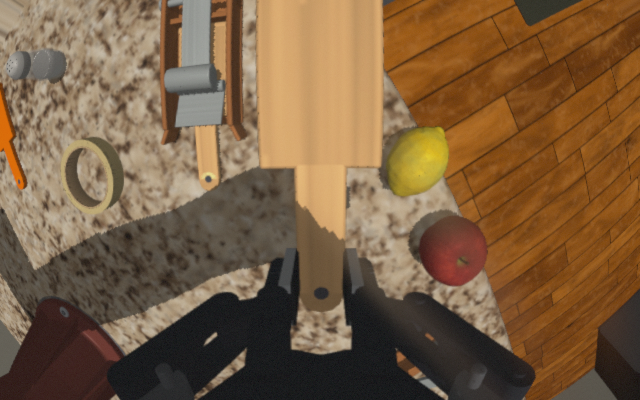

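View pics/w13c.png

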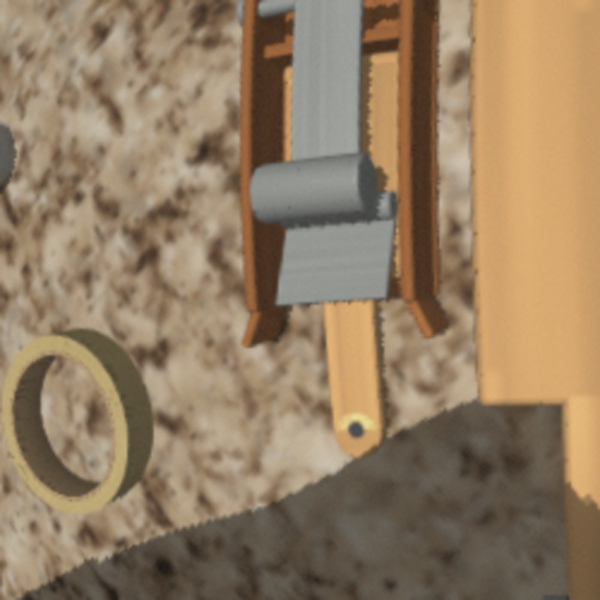

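Run:
```python
from h import *
f=dict(np.load("wrist13.npz"))
im=f["img"]
cv2.imwrite("pics/w13d.png",cv2.resize(im[0:200,150:260],None,fx=7,fy=3,interpolation=cv2.INTER_CUBIC))
S=lambda c,r,z: onz(f,(60+c/2.4,r/2.4),z,True)[:2]
A=lambda d: np.degrees(np.arctan2(d[1],d[0]))
R1=S(406,295,40);R2=S(406,60,40);L1=S(249,305,40);L2=S(248,60,40)
print("R",R1,R2,A(R2-R1),"L",L1,L2,A(L2-L1))
u=np.array([np.cos(np.radians(A(R2-R1+L2-L1))),np.sin(np.radians(A(R2-R1+L2-L1)))]);v=np.array([-u[1],u[0]])
print("sep",(L1-R1)@v,"axis lat",(L1+R1)/2@v,(L2+R2)/2@v, "mouth x",R1@u,L1@u)
h=S(355,429,16);e=S(360,458,13);print("hole",h,"end",e,"lat",h@v,e@v,"along",h@u,e@u)
st=[S(265,50,28),S(395,40,28)]; print("stop along",[p@u for p in st])
print("front corners of stored blade", S(290,68,16)@u)
print("foot bar ends",S(250,195,28)@v,S(378,185,28)@v)
```

```text
R [552.01670965 122.65567853] [604.11590383 200.6320226 ] 56.25149004596183 L [493.29134201 161.20466734] [551.5667622  247.23145858] 55.88588918687463
sep 70.24273098426963 axis lat -354.35773808590045 -354.35773808590045 mouth x 409.9669390131493 409.1594203807512
hole [489.77000281  91.59659665] end [481.77088275  79.57058479] lat -355.17957954608494 -355.2579143091637 along 349.4453583083426 335.0022026041404
stop along [np.float64(519.8085815686213), np.float64(516.1301089394256)]
front corners of stored blade 512.8756429194482
foot bar ends -315.16543198299985 -374.51701434584675
```

View pics/w13d.png

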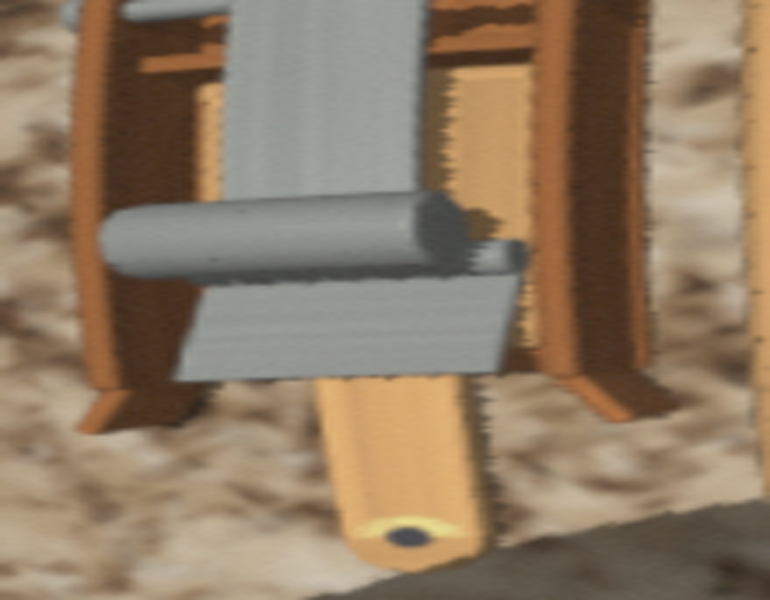

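Run:
```python
from h import *
f=dict(np.load("wrist13.npz"))
s=bot.get_state();p=s["tcp_pos"];R=s["tcp_rot"]
hsv=cv2.cvtColor(f["img"],cv2.COLOR_BGR2HSV)
g=cv2.cvtColor(f["img"],cv2.COLOR_BGR2GRAY).astype(float)
res=[]
for r in (5,30,60,90,120,150,160):
    row=cv2.GaussianBlur(f["img"],(1,5),0)[r].astype(float); d=np.abs(np.diff(row,axis=0)).sum(1)
    l=248+np.argmax(d[248:270])+.5; rr=372+np.argmax(d[372:394])+.5
    o,a=ray(f,(l,r),True);_,b=ray(f,(rr,r),True)
    a=R.T@a;b=R.T@b;oo=R.T@(o-p)
    # scale both so y separation =56, assume same x
    t=56/abs(a[1]/a[2]-b[1]/b[2])  # depth dz
    q=oo+a/a[2]*t; q2=oo+b/b[2]*t
    print(r,l,rr,q.round(1),q2.round(1))
```

```text
5 255.5 381.5 [128.7 -28.2  12.5] [128.5  27.8  12.5]
30 256.5 382.5 [116.7 -27.8  13.4] [116.6  28.2  13.4]
60 254.5 383.5 [102.1 -28.   10.2] [102.   28.   10.2]
90 255.5 382.5 [ 88.7 -28.   11.7] [88.6 28.  11.7]
120 257.5 381.5 [ 75.  -27.8  13.5] [74.9 28.2 13.5]
150 258.5 381.5 [ 61.3 -27.6  12.2] [61.3 28.4 12.2]
160 258.5 380.5 [ 56.6 -27.8  12.3] [56.6 28.2 12.3]
```

```bash
python3 -m crank '[[[1.5,-1,-1,0,1.1],[1.5,-3,-3,0,0],[1.5,-3.2,-3.1,0,0],[1.5,-3.1,-3,0,0],[1.5,-2,-2,0,0],[1.5,0,0,3,0],[1.5,0,0,4,0],[1.5,0,0,4,0],[1.5,0,0,2,0],[1.5,0,0,0,0]]]';cat > st.py <<'E'
from h import *
s=bot.get_state();p=s["tcp_pos"];R=s["tcp_rot"]
a=np.radians(56.05);u=np.array([np.cos(a),np.sin(a)]);v=np.array([-u[1],u[0]])
print("clock",s["clock"],"holder x",p[:2]@u-469.5,"y",p[:2]@v+354.4,"z",p[2],"ang",np.degrees(np.arctan2(R[1,0],R[0,0]))-56.05,"F along/lat/z",s["force"][:2]@u,s["force"][:2]@v,s["force"][2],"w",s["width"])
E
python3 st.py
python3 - <<'E'
from h import *
f=grab_frame("wrist"); np.savez("wrist14.npz",**f);cv2.imwrite("pics/w14.png",f["img"])
f=grab_frame("top"); cv2.imwrite("pics/t14.png",cv2.resize(f["img"][140:260,200:330],None,fx=5,fy=5,interpolation=cv2.INTER_CUBIC))
f=grab_frame("scene"); cv2.imwrite("pics/s14.png",f["img"])
E
```

```text
clock: 14.1
tcp_pos: [416.9, -12.2, 65.6]
tcp_rot: [[0.561, 0.828, -0.005], [0.828, -0.561, 0.001], [-0.002, -0.005, -1.0]]
force: [0.0, 0.5, 0.3]
width: 21.8
clock 14.1 holder x -246.74128479429905 y 1.7411191110074924 z 65.58001323491058 ang -0.16726429711778223 F along/lat/z 0.41701157917006904 0.27807223520322416 0.26749862461013496 w 21.84903973180939
```

View pics/w14.png

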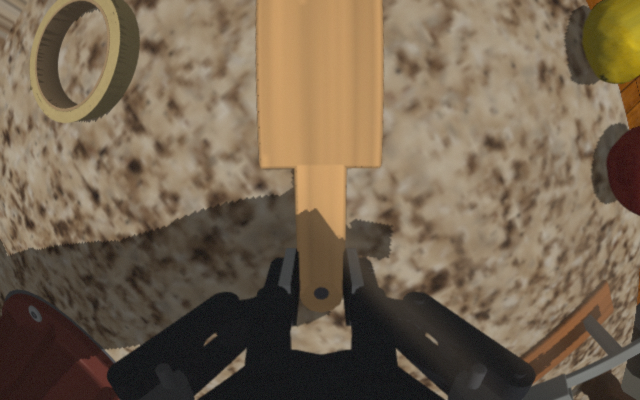

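View pics/t14.png

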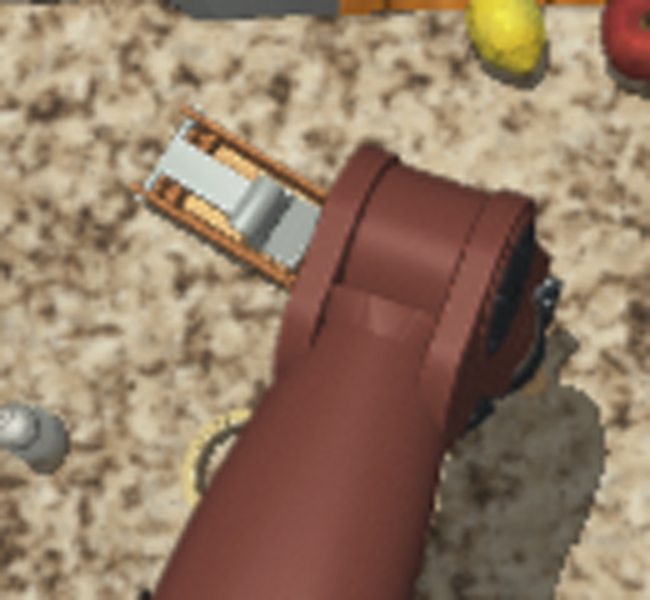

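View pics/s14.png

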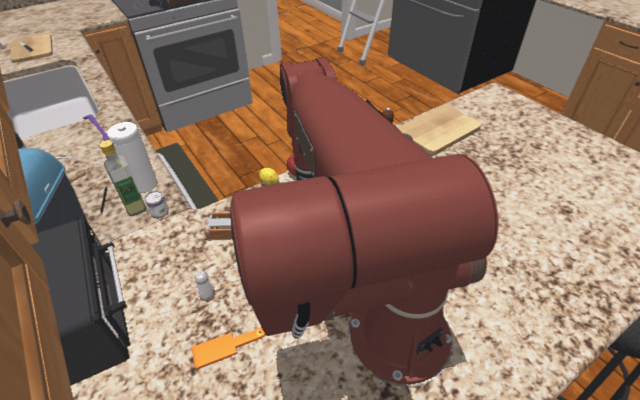

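```bash
python3 -m crank '[[[1.5,0,0.17,0.7,-0.2],[1.5,0,0,1,0],[1.5,0,0,0.9,0],[1.5,0,0,0,0],[1.5,0,0,0,0]]]';python3 st.py; sleep 0
python3 - <<'E'
from h import *
f=grab_frame("wrist")
E
python3 st.py
```

```text
clock: 14.75
tcp_pos: [420.7, -13.0, 42.4]
tcp_rot: [[0.557, 0.831, -0.001], [0.831, -0.557, 0.0], [-0.0, -0.001, -1.0]]
force: [0.6, -0.3, -1.1]
width: 22.1
clock 14.75 holder x -245.34433825107226 y -1.8082433019202426 z 42.3894115429666 ang 0.12770198109407715 F along/lat/z 0.04414948020247794 -0.6434479357955457 -1.084928311882821 w 22.085345690793865
clock 14.8 holder x -245.2627747436805 y -2.150422822123744 z 42.79993340298399 ang 0.12587630580802056 F along/lat/z 0.9611235553140707 0.08952167021437024 -0.6896801832263574 w 21.653275240795935
```

```bash
python3 -m crank '[[[1.5,0,-0.2,0.3,0],[1.5,0,0,0.2,0],[1.5,0,0,0,0],[1.5,0,0,0,0]]]';python3 st.py; python3 -m crank '[[[1.5,0.8,0,0,0],[1.5,0.8,0,0,0],[1.5,0.8,0,0,0],[1.5,0.8,0,0,0],[1.5,0,0,0,0]]]';python3 st.py
```

```text
clock: 15.2
tcp_pos: [419.4, -12.0, 37.8]
tcp_rot: [[0.557, 0.831, 0.0], [0.831, -0.557, -0.0], [-0.0, 0.0, -1.0]]
force: [0.0, -0.8, -0.6]
width: 22.0
clock 15.2 holder x -245.2627183094406 y -0.19385687153697972 z 37.798190274170224 ang 0.12841765285600815 F along/lat/z -0.6118862142758453 -0.45085188060198794 -0.6281581648145933 w 21.99659992012684
clock: 15.7
tcp_pos: [437.6, 15.5, 37.8]
tcp_rot: [[0.556, 0.831, 0.0], [0.831, -0.556, 0.0], [0.0, -0.0, -1.0]]
force: [0.0, 0.3, -0.6]
width: 21.9
clock 15.7 holder x -212.2649558115416 y -0.008406931368142523 z 37.7708220217981 ang 0.19838720905622154 F along/lat/z 0.2886704193715289 0.17653989565331815 -0.6351011213423503 w 21.945700583930943
```

```bash
python3 -m crank '[[[1.5,0.6,0,0,0],[1.5,0.6,0,0,0],[1.5,0.6,0,0,0],[1.5,0,0,0,0]]]';python3 st.py; python3 -m crank '[[[1.5,0.6,0,0.05,0],[1.5,0.6,0,0.05,0],[1.5,0.6,0,0,0],[1.5,0,0,0,0]]]';python3 st.py
python3 - <<'E'
from h import *
f=grab_frame("wrist"); cv2.imwrite("pics/w15.png",f["img"])
f=grab_frame("scene"); cv2.imwrite("pics/s15.png",cv2.resize(f["img"][160:290,160:320],None,fx=5,fy=4.5,interpolation=cv2.INTER_CUBIC))
E
```

```text
clock: 16.1
tcp_pos: [447.4, 30.0, 37.7]
tcp_rot: [[0.556, 0.831, -0.0], [0.831, -0.556, -0.0], [-0.0, -0.0, -1.0]]
force: [0.5, -0.2, -1.3]
width: 21.7
clock 16.1 holder x -194.77490219990892 y 0.00048495294498707153 z 37.69440934176544 ang 0.15597321604865755 F along/lat/z 0.16869343219782768 -0.536573883594817 -1.3145421913990858 w 21.651780670271567
clock: 16.5
tcp_pos: [457.6, 45.1, 36.8]
tcp_rot: [[0.556, 0.831, 0.0], [0.831, -0.556, 0.0], [0.001, -0.0, -1.0]]
force: [0.9, -0.3, -0.9]
width: 22.1
clock 16.5 holder x -176.52892117045678 y -0.016163112499384624 z 36.75343125398956 ang 0.15564940565030128 F along/lat/z 0.2650894238254199 -0.8549023501538713 -0.9028964094450669 w 22.060488859809706
```

View pics/w15.png

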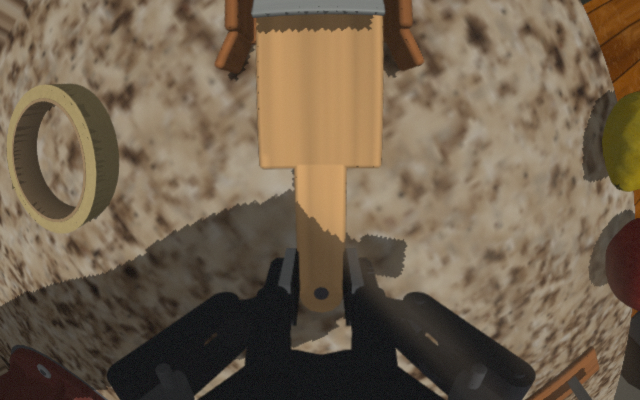

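View pics/s15.png

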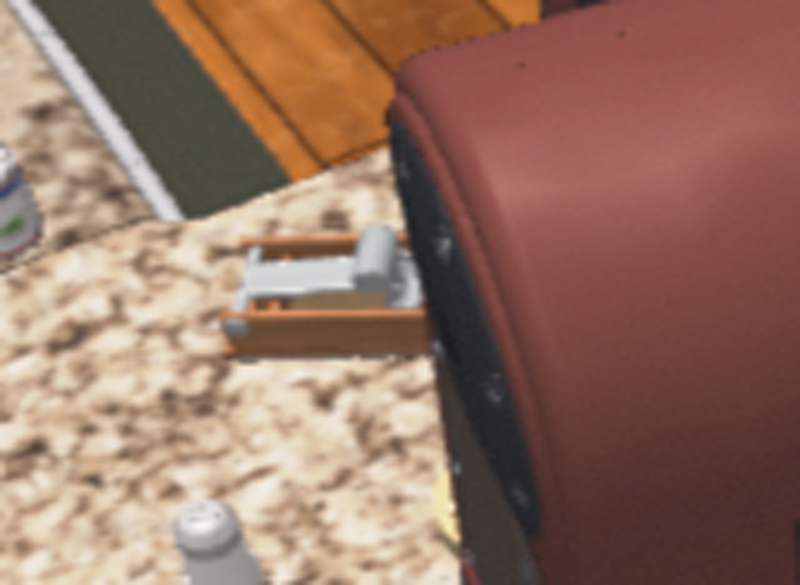

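```bash
python3 -m crank '[[[1.5,0.6,0,0.05,0],[1.5,0.6,0,0,0],[1.5,0.6,0,0,0],[1.5,0,0,0,0]]]';python3 st.py; python3 -m crank '[[[1.5,0.6,0,0,0],[1.5,0.6,0,0,0],[1.5,0.6,0,0,0],[1.5,0,0,0,0]]]';python3 st.py
```

```text
clock: 17.0
tcp_pos: [467.9, 60.3, 36.4]
tcp_rot: [[0.556, 0.831, 0.001], [0.831, -0.556, 0.001], [0.001, 0.0, -1.0]]
force: [0.8, 1.7, -1.2]
width: 22.1
clock 17.0 holder x -158.19228610300752 y -0.08227634401214345 z 36.40418350343381 ang 0.16760497814251352 F along/lat/z 1.8725067795706658 0.29130450914560846 -1.1967626956518653 w 22.056549087274988
clock: 17.4
tcp_pos: [477.8, 75.2, 36.3]
tcp_rot: [[0.556, 0.831, 0.001], [0.831, -0.556, 0.001], [0.001, 0.0, -1.0]]
force: [1.5, 1.9, -1.7]
width: 21.9
clock 17.4 holder x -140.26976258806678 y 0.014573737001512654 z 36.31083814740544 ang 0.1650047319293293 F along/lat/z 2.4139381518921845 -0.19307853344298698 -1.6982622161679046 w 21.948502735725043
```

Run:
```python
from h import *
f=grab_frame("wrist"); cv2.imwrite("pics/w16.png",f["img"])
f=grab_frame("top"); a=cv2.resize(f["img"][150:210,210:290],None,fx=5,fy=5,interpolation=cv2.INTER_CUBIC)
f=grab_frame("scene"); b=cv2.resize(f["img"][195:255,190:270],None,fx=5,fy=5,interpolation=cv2.INTER_CUBIC)
cv2.imwrite("pics/c16.png",np.hstack([a,b]))
```

```text
(no output)
```

View pics/w16.png

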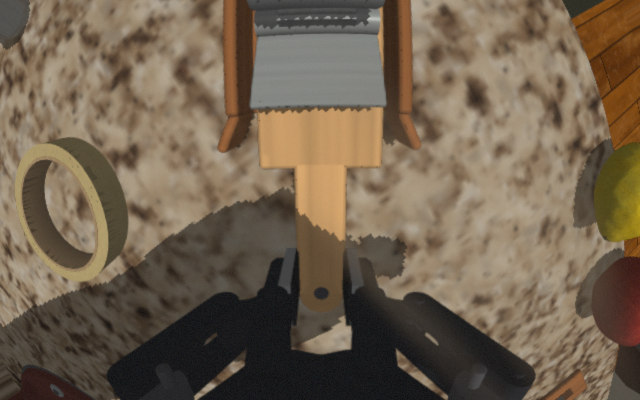

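View pics/c16.png

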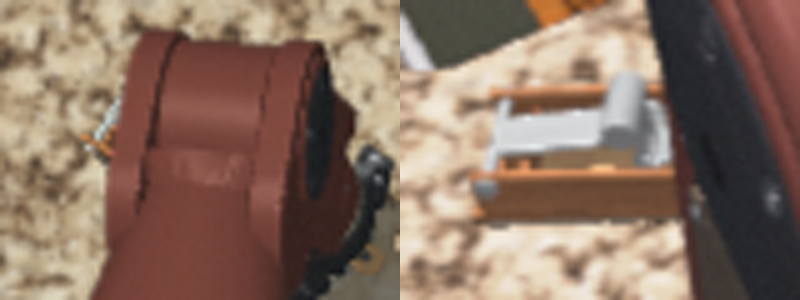

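```bash
python3 -m crank '[[[1.5,0.7,0,0,0],[1.5,0.7,0,0,0],[1.5,0.7,0,0,0],[1.5,0.7,0,0,0],[1.5,0.4,0,0,0],[1.5,0,0,0,0]]]';python3 st.py; python3 -m crank '[[[1.5,0.2,0,0.05,0],[1.5,0.2,0,0,0],[1.5,0,0,0,0]]]';python3 st.py
```

```text
clock: 18.15
tcp_pos: [495.5, 101.7, 36.3]
tcp_rot: [[0.556, 0.831, 0.0], [0.831, -0.556, 0.001], [0.001, -0.0, -1.0]]
force: [0.4, 1.3, -1.7]
width: 21.9
clock 18.15 holder x -108.39158257718265 y 0.15697943892035937 z 36.270899606604424 ang 0.16835213712811736 F along/lat/z 1.3162546944542037 0.3948505588142923 -1.6882059831537701 w 21.877043207485862
clock: 18.45
tcp_pos: [497.3, 104.3, 35.7]
tcp_rot: [[0.557, 0.831, -0.0], [0.831, -0.557, 0.0], [-0.0, -0.0, -1.0]]
force: [-1.0, -0.9, -1.2]
width: 22.1
clock 18.45 holder x -105.22742001741761 y 0.14593340767163454 z 35.71145978623256 ang 0.12187403203397196 F along/lat/z -1.263181103868023 0.3022269146448534 -1.2115312958852407 w 22.09353488315443
```

```bash
for i in 1; do python3 -m crank '[[[1.5,0.2,0,0,0],[1.5,0,0,0,0]]]' >/dev/null;python3 st.py; python3 -m crank '[[[1.5,0.2,0,0,0],[1.5,0,0,0,0]]]'>/dev/null;python3 st.py;python3 -m crank '[[[1.5,0.2,0,0,0],[1.5,0,0,0,0]]]'>/dev/null;python3 st.py; done
```

```text
clock 18.65 holder x -104.69090017189814 y 0.12749995755962118 z 35.37678771135533 ang 0.07818370618245751 F along/lat/z -10.327729383163557 -1.0767529913304683 -1.1634370835554932 w 22.17729687067036
clock 18.85 holder x -104.48956996900239 y 0.16885978775223975 z 35.11738916325162 ang 0.025890261828863004 F along/lat/z -19.744990377302454 -1.8518797763438748 2.0622885176336605 w 21.60697210216698
clock 19.05 holder x -104.29071024628394 y 0.16114661275190656 z 35.078563388373844 ang -0.02582605985933384 F along/lat/z -30.7126411898658 -0.6792806413448869 7.209359236486268 w 21.882050205317046
```

```bash
python3 -m crank '[[[1.5,-0.3,0,0,0],[1.5,-0.2,0,0,0],[1.5,0,0,0,0]]]';python3 st.py
python3 - <<'E'
from h import *
f=grab_frame("wrist"); cv2.imwrite("pics/w17.png",f["img"])
f=grab_frame("scene"); cv2.imwrite("pics/s17.png",cv2.resize(f["img"][185:265,180:290],None,fx=6,fy=6,interpolation=cv2.INTER_CUBIC))
E
```

```text
clock: 19.35
tcp_pos: [497.6, 104.6, 35.7]
tcp_rot: [[0.557, 0.83, -0.0], [0.83, -0.557, -0.001], [-0.001, 0.0, -1.0]]
force: [-2.4, -4.9, -1.6]
width: 22.2
clock 19.35 holder x -104.8309498121057 y 0.04055093116357966 z 35.687193911426135 ang 0.09070571731994903 F along/lat/z -5.416609506831684 -0.7108553272327991 -1.5608763691837177 w 22.187996543866923
```

View pics/w17.png

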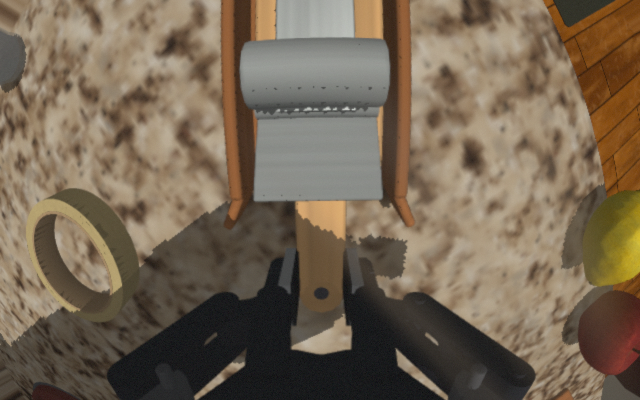

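View pics/s17.png

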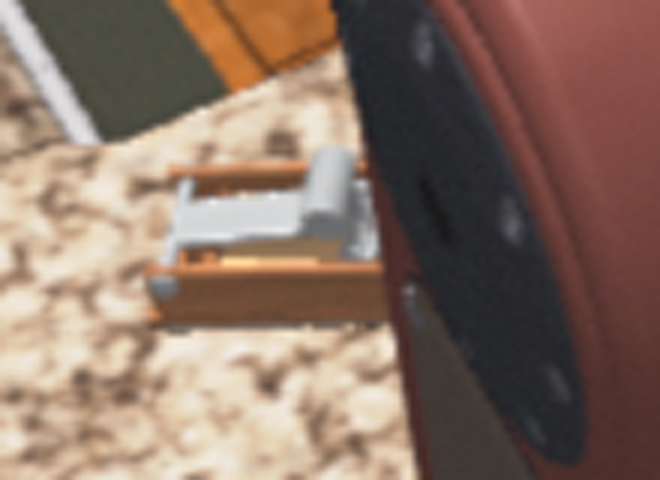

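```bash
python3 -m crank '[[[3,0,0,0,0],[4.5,0,0,0,0],[6,0,0,0,0],[6,0,0,-1,0],[6,0,0,-3,0],[6,0,0,-4,0],[6,0,0,-4,0],[6,0,0,-3,0],[6,0,0,0,0],[6,0,0,0,0]]]';python3 st.py
python3 - <<'E'
from h import *
f=grab_frame("wrist"); np.savez("wrist18.npz",**f); cv2.imwrite("pics/w18.png",f["img"]); cv2.imwrite("pics/w18c.png",cv2.resize(f["img"][0:260,210:430],None,fx=2.3,fy=2.3,interpolation=cv2.INTER_CUBIC))
E
```

```text
clock: 20.45
tcp_pos: [498.5, 105.2, 187.0]
tcp_rot: [[0.557, 0.831, 0.002], [0.831, -0.557, -0.0], [0.001, 0.002, -1.0]]
force: [0.3, -0.0, -0.3]
width: 59.9
clock 20.45 holder x -103.8697592039104 y -0.3531694376579253 z 186.9654484932559 ang 0.1286477702503248 F along/lat/z 0.14001379236676875 -0.24594584323108665 -0.3159413784979506 w 59.85007713707866
```

View pics/w18c.png

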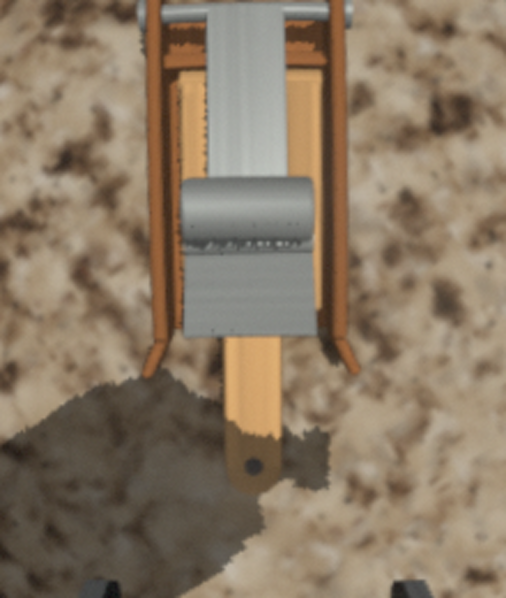

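Run:
```python
from h import *
f=dict(np.load("wrist18.npz"))
cv2.imwrite("pics/w18d.png",cv2.resize(f["img"][0:50,265:370],None,fx=7,fy=7,interpolation=cv2.INTER_CUBIC))
a=np.radians(56.05);u=np.array([np.cos(a),np.sin(a)]);v=np.array([-u[1],u[0]])
S=lambda c,r,z: (lambda p:(round(p@u-469.5,1),round(p@v+354.4,1)))(onz(f,(210+c/2.3,r/2.3),z,True)[:2])
print("stop top edge",S(180,65,28),S(310,65,28),"blade front top",S(192,71,26),S(310,70,26))
print("hole",S(254,466,26),"end",S(254,493,22),"walls mouth",S(160,340,40),S(341,335,40),"hinge",S(247,12,36))
print("handle L/R",S(225,400,26),S(281,400,26),"lip", S(250,335,41))
```

```text
stop top edge (np.float64(47.4), np.float64(27.5)) (np.float64(47.3), np.float64(-23.4)) blade front top (np.float64(45.2), np.float64(23.0)) (np.float64(45.6), np.float64(-23.6))
hole (np.float64(-119.2), np.float64(-1.7)) end (np.float64(-133.0), np.float64(-1.7)) walls mouth (np.float64(-62.8), np.float64(34.9)) (np.float64(-60.8), np.float64(-35.3)) hinge (np.float64(67.2), np.float64(1.2))
handle L/R (np.float64(-90.3), np.float64(10.4)) (np.float64(-90.3), np.float64(-12.8)) lip (np.float64(-60.9), np.float64(-0.0))
```

View pics/w18d.png

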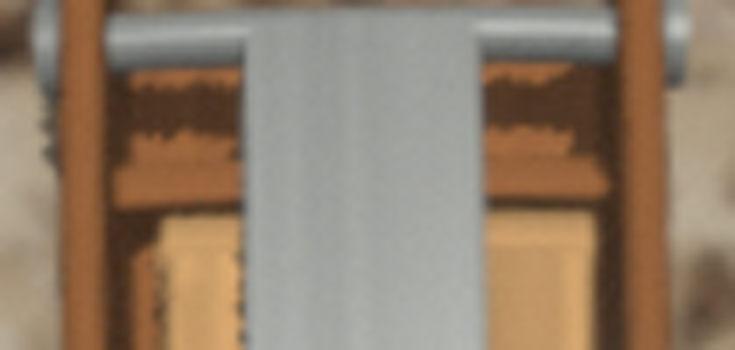

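```bash
python3 -m crank '[[[6,-2,1,-2,0],[6,-3,2,0,0],[6,-3,2,0,0],[6,-3,2,0,0],[6,-3,3,0,0],[6,-3,3,0,0],[6,-3,3,0,0],[6,-3,3,0,0],[6,0,0,0,0],[6,0,0,0,0]]]';python3 - <<'E'
from h import *
f=grab_frame("scene"); np.savez("scene19.npz",**f); cv2.imwrite("pics/s19.png",cv2.resize(f["img"][185:285,180:290],None,fx=6,fy=6,interpolation=cv2.INTER_CUBIC))
f=grab_frame("top"); np.savez("top19.npz",**f); cv2.imwrite("pics/t19.png",f["img"]); cv2.imwrite("pics/t19c.png",cv2.resize(f["img"][145:215,215:300],None,fx=7,fy=7,interpolation=cv2.INTER_CUBIC))
E
python3 st.py
```

```text
clock: 21.5
tcp_pos: [526.9, -192.0, 204.1]
tcp_rot: [[0.558, 0.83, -0.002], [0.83, -0.558, 0.002], [0.0, -0.003, -1.0]]
force: [0.3, 0.3, 0.1]
width: 59.5
clock 21.6 holder x -333.24622124474934 y -189.40359255402234 z 204.9859113859113 ang 0.15491701184734552 F along/lat/z -0.1786125808988486 -0.08919613496235393 0.05254483282671283 w 60.10105128143231
```

View pics/s19.png

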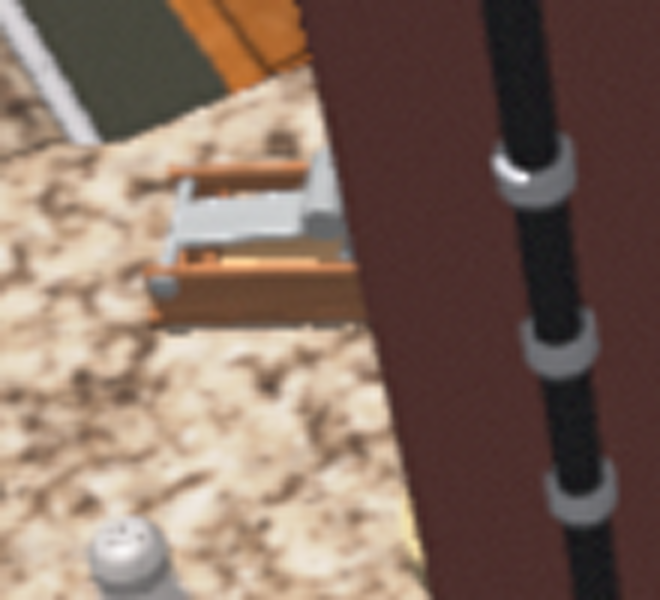

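View pics/t19.png

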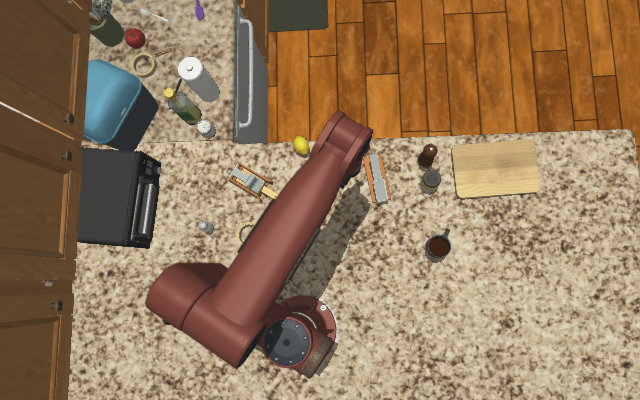

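View pics/t19c.png

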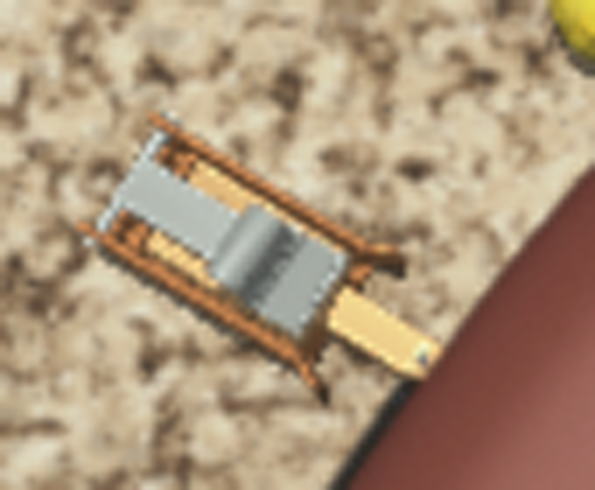

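```bash
python3 -m crank '[[[6,-3,0,0,0],[6,-4.5,0,0,0],[6,-4.5,0,0,0],[6,-4.5,0,0,0],[6,-4.5,0,0,0],[6,-4.5,0,0,0],[6,-4.5,0,0,0],[6,-4.5,0,0,0],[6,-4.5,0,0,0],[6,0,0,0,0]]]';python3 - <<'E'
from h import *
f=grab_frame("scene"); np.savez("scene20.npz",**f); cv2.imwrite("pics/s20.png",f["img"]);cv2.imwrite("pics/s20c.png",cv2.resize(f["img"][190:260,190:300],None,fx=7,fy=7,interpolation=cv2.INTER_CUBIC))
f=grab_frame("top"); cv2.imwrite("pics/t20.png",f["img"])
E
```

```text
clock: 22.6
tcp_pos: [308.1, -518.2, 205.2]
tcp_rot: [[0.559, 0.829, -0.001], [0.829, -0.559, -0.001], [-0.001, -0.0, -1.0]]
force: [0.9, 1.1, -0.2]
width: 59.9
```

View pics/s20c.png

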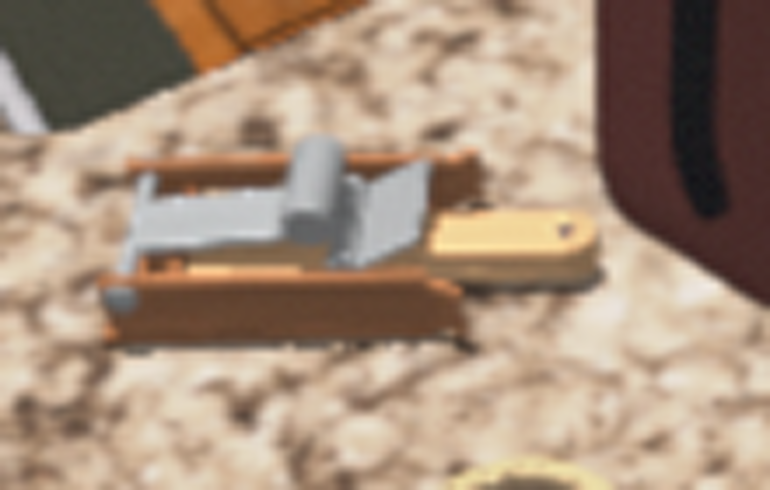

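View pics/t20.png

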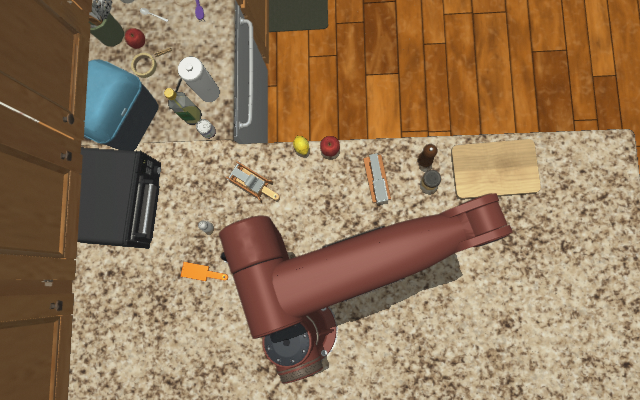

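```bash
python3 -m crank '[[[6,0,0,0,0],[6,0,0,0,0],[6,0,0,0,0]]]'; python3 -c "
from plant import workorder; print(workorder.finish_job())"
```

```text
clock: 23.0
tcp_pos: [311.5, -514.8, 206.0]
tcp_rot: [[0.555, 0.832, 0.0], [0.832, -0.555, -0.0], [-0.0, 0.0, -1.0]]
force: [-0.2, 0.1, 0.1]
width: 59.8
the job is handed in; nothing more can be done
None
```

The paddle is put away in the holder and the job was handed in at about 23 s. I gripped the blade and drew the paddle from the stand. I laid it flat on the worktop, took it again by the handle and slid it in under the arm on top of the stored paddle. It stopped at about 30 N; then I released it and drew clear.

**Last checks**
- **Seating:** in the pictures the front edge is about 1–2 mm from the back stop. The two handles lie stacked with their ends in line, and the paddle is within 2 mm of the holder's axis.
- **Arm:** it is raised and resting on the new paddle. I judged its angle from the pictures and did not measure it.
- **Surroundings:** the lemon, apple, mill, jar, shaker and orange look-alike show in their places in the last top view. The robot arm hides the tape roll there, but its rim shows in the last side crop. I compared these by eye and did not measure them. The gripper touches nothing.

**Disagreement:** the paddle met the stop 4.5 mm before my estimate. In the last close view the stop itself showed 2.6 mm short of its nominal place, and the handle ends 3 to 4.5 mm farther out than they should be. I took this as an error in where I had placed the holder, since the last close view shows the blade at the stop.

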